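# Magnifier back into its ring on the bedside organizer

### The arm

A 6-joint arm with a two-finger parallel gripper is mounted at the origin on the work surface. World frame = base frame: x ahead of the robot, y to its left, z up, the work surface at z = 0. Lengths are in mm, angles in rad, forces in N, time in s.
With the tool pointing down it reaches from about 350 to 775 mm from the base axis. Payload 5.5 kg.
Tool frame: the origin (TCP) lies midway between the tips of the shut fingers; the grasp point (between the pads) lies 19 mm behind it; z points along the fingers, y is the direction in which the jaws open and shut (so a half turn about z gives the same grasp; the last joint's range is limited). The gripper opens to 85 mm and grips with 20 to 120 N. Pads are 22 mm wide; open, the fingers measure 114 mm over their backs; the gripper's body (76 mm by 85 mm) begins 54 mm behind the grasp point. The pads swing forward as they close: fully open they stand 13 mm farther back than shut.
Start: joints at [0.971, 0.313, 0.046, 1.304, 0, 1.431], TCP at [255.197, 515.312, 231.323] pointing down, gripper open.
Joint ranges: [-2.76, 2.76], [-0.86, 1.69], [-1.03, 1.26], [-2.2, 2.34], [-1.47, 1.5], [-3.14, 3.14]. Speed limits (rad/s): [2.57, 2.57, 3.14, 3.14, 3.14, 3.14].

### API

Orientations are given as [roll, pitch, yaw] about the fixed x, y, z axes, in that order (R = Rz(yaw) Ry(pitch) Rx(roll)).
In Python, from station import sensors, imaging, manip gives the robot as it stands. The module is installed in compiled form; this text tells all that it offers.
- The arm moves only by the shell command python3 -m pendant 'ROWS'. ROWS is text: rows parted by semicolons, each of 7 numbers parted by spaces: the opening, from 0 (shut) to 1 (fully open), then the shift along the tool's x, y, z in m, then the turn, a rotation vector about the tool's x, y, z in degrees. A call has 1 to 20 rows; each row is the pose to reach, as a shift and turn from the pose measured when the call began, along the tool's axes at that moment; what a row does not reach only later rows make up. A row lasts 1/8 s, in which the tool goes at most 62.5 mm and 10.7 degrees, less where a joint would pass 70% of its speed; a pose out of reach is approached as far as the arm can. A call with a gripper value outside its range is refused whole. The fingers move at their own pace and stop on an object; the grip force is fixed at half the most. Time passes only in rows, so rows that repeat a pose let the fingers close. It gives the time, the measured TCP pose, the force and the opening at its end, in the units of the state.
- sensors.read_state(): the state, without advancing time (a new reading comes with each control period).
- imaging.grab_frame(name): name is "scene" or "top" or "wrist"; returns the picture (400x640x3 uint8, red, green, blue); there is no depth.
- imaging.camera_info(name): a dict with "camera_matrix" (3x3 intrinsics, pixels), "R" (3x3) and "t" (3): a world point X has camera coordinates R X + t. Camera axes: x right, y down, z forward; pixel columns grow to the right and rows downward; lengths in mm; the calibration is good to about 2 mm. A picture is of the moment at which its call begins: read the wrist's pose just before it. camera_info takes no time and is no camera call; for the wrist camera it gives the pose at the moment of the call.
- manip.close_job(): hands the job in, once; it reports no verdict.
The state is a dict: "clock": time; "joints": joint angles; "joint_vel": joint speeds; "joint_efforts": joint torques, N m; "tcp_pos": TCP position; "eef_rot": TCP orientation; "force": force on the tool from outside, world axes, zero at the start; "torque": the same for the moment, N m; "finger_gap": opening from 0.0 (shut) to 1.0 (fully open).
Only numpy, scipy, OpenCV 4.12 (cv2) and the standard library are available. Lean on these libraries where they do the work, as an engineer would, in place of code of your own. Each camera call takes 0.05 s, during which the arm holds its last target. There are 200 camera calls.

### The job

Take the magnifier out of the ceramic pen stand and put it away on the white pegboard organizer: lower it handle-first through the organizer's ring, feeling for the hole gently, and press it down through the spring grip until its steel collar sits fully home on the ring, then let go. Never lean hard on the organizer (stay under about 20 N), and leave the pill bottle, the tumbler and the dish where they are.

Things in the scene. Friction and masses are not known exactly. Their poses are not given: they have to be found in the camera images.
- magnifier: Small magnifier, about 60 g, standing handle-down in the pen stand, leaning up to 3 degrees. Origin: underside centre of its steel collar (26 mm diameter, 5 mm thick); z points up to the lens. Round dark wood handle 12 mm diameter from z = 0 to -85 mm; its last 8 mm taper to a flat end 9 mm across. Its final yaw does not matter.
- handle_end (a point): Centre of the flat lower end of the magnifier's handle (85 mm below its origin); axes as the magnifier's.
- lens_centre (a point): Centre of the magnifier's lens head, 30 mm above its origin; axes as the magnifier's. The head is a flat round disc, 46 mm diameter, 10 mm thick along the magnifier's x axis: pinch its two flat faces, which look to +x and -x.
- stand_mouth (a point): Centre of the mouth of the hole in the top of the white ceramic pen stand, a fixed block 62 x 62 x 60 mm; hole 16 mm diameter, 52 mm deep. At the start the magnifier's collar is 33 mm above this point.
- organizer: White pegboard organizer, fixed. Origin: underside centre, on the tray. The board (220 mm long in x, 8 mm thick, top at z = 169 mm) stands in its xz plane on a foot 220 x 100 mm. On its +y side a measuring spoon hangs on a peg at x = -68 mm, up to 34 mm out, and an arm carries the ring 75 mm out from the board (see ring_middle).
- ring_middle (a point): Level with the ring's flat top (110 mm above the organizer's underside); axes as the organizer's. Middle of the slot the ring's arm is clipped in: the ring's centre is at y = 0 but anywhere from x = -18 to +18 mm, different each time, not measured. Ring: 14 mm hole right through, 48 mm outside, 12 mm thick; flat wings, level with it, reach to 49 mm either way in x. Its arm flexes down 1 mm per 6 N.
- spring_grip (a point): This point, 26 mm below ring_middle, is at the axis height of two sprung rollers under the ring (on its +y and -y sides; they shift with it). From when the handle end is some 20 mm below the ring top, a steady push of about 3 to 8 N is needed to slide the handle down; it stays where it is left. At the end the collar stops on the ring top.
- pill_bottle: Frosted pill bottle, 44 mm diameter, 75 mm high, stands on the tray; leave alone. Origin: underside centre.
- tumbler: Glass tumbler, 68 mm diameter, 90 mm high, stands on the tray; leave alone. Origin: underside centre.
- dish: Shallow ceramic dish, 90 mm diameter, 22 mm high; leave alone. Origin: underside centre.
Things that resemble listed ones, but are neither listed nor needed, are in the scene too. What is shaped like the magnifier but blue or turquoise is not meant.

How it is judged:
By the outcome, as a careful person would: the job done as asked, in the order asked, and still so for the second after the job is handed in, with the robot touching nothing.
It also fails if it takes over 61 s, if anything falls off the work surface, if the arm or the gripper's body presses on something with over 40 N, if the wrist force passes 120 N, or if a joint passes its speed limit or range.

## Working session

There is one attempt and no reset: what is moved stays moved. The work goes in short steps, Python scripts to look and compute and a shell command to move; the robot and the scene stay as the last step left them, time stands still between calls to the robot, and variables do not carry over. Pictures are saved under pics/ and viewed, about 8 in all and at most 12, crops included, and the job is handed in when it is done.

```bash
mkdir -p pics; cat > h.py <<'E'
import numpy as np, cv2
from station import sensors, imaging, manip
def grab(cam,name):
    ci=imaging.camera_info(cam); im=imaging.grab_frame(cam)
    cv2.imwrite(f'pics/{name}.png',im[:,:,::-1]); np.savez(f'pics/{name}.npz',im=im,K=ci['camera_matrix'],R=ci['R'],t=ci['t']); return load(name)
def load(name):
    d=np.load(f'pics/{name}.npz'); return d
def ray(d,u,v):
    K,R,t=d['K'],d['R'],d['t']; w=R.T@np.linalg.solve(K,[u,v,1.]); return -R.T@t,w/np.linalg.norm(w)
def onz(d,u,v,z):
    o,w=ray(d,u,v); return o+w*(z-o[2])/w[2]
def tri(a,p,b,q):
    A=[];B=[]
    for d,x in((a,p),(b,q)):
        o,w=ray(d,*x); P=np.eye(3)-np.outer(w,w); A.append(P);B.append(P@o)
    X=np.linalg.solve(A[0]+A[1],B[0]+B[1]); return X,[np.linalg.norm(A[i]@X-B[i]) for i in (0,1)]
def proj(d,X):
    c=d['K']@(d['R']@np.asarray(X,float)+np.asarray(d['t']).ravel()); return c[:2]/c[2]
E
python3 - <<'E'
from h import *
np.set_printoptions(precision=1,suppress=True)
for c in('scene','top'):
    d=grab(c,c+'0'); print(c,-d['R'].T@d['t'],d['R'].ravel(),d['K'].ravel())
print(sensors.read_state())
E
```

```text
scene [1193.7   28.3 1046.1] [ 0.1  1.   0.   0.8 -0.  -0.6 -0.6  0.1 -0.8] [512.7   0.  317.3   0.  512.7 198.6   0.    0.    1. ]
top [414.3  92.9 908.5] [ 0.  -1.   0.  -1.  -0.  -0.1  0.1 -0.  -1. ] [367.3   0.  325.6   0.  367.3 201.2   0.    0.    1. ]
{'clock': 0.1, 'joints': array([1. , 0.3, 0. , 1.3, 0. , 1.4]), 'joint_vel': array([-0., -0.,  0.,  0., -0.,  0.]), 'joint_efforts': array([  0. , -48.2,  29.9,   0. ,  -0. ,  -0. ]), 'tcp_pos': array([254.9, 514.9, 230.5]), 'eef_rot': array([-3.1, -0. ,  2.7]), 'force': array([ 0.3,  0.7, -0.2]), 'torque': array([-0.,  0.,  0.]), 'finger_gap': 1.0013979234283354}
```

View pics/scene0.png

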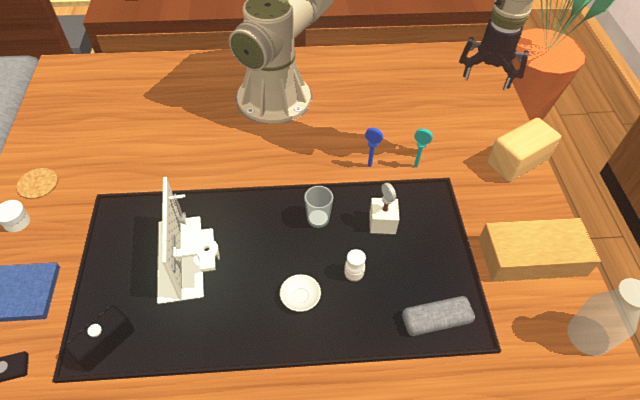

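View pics/top0.png

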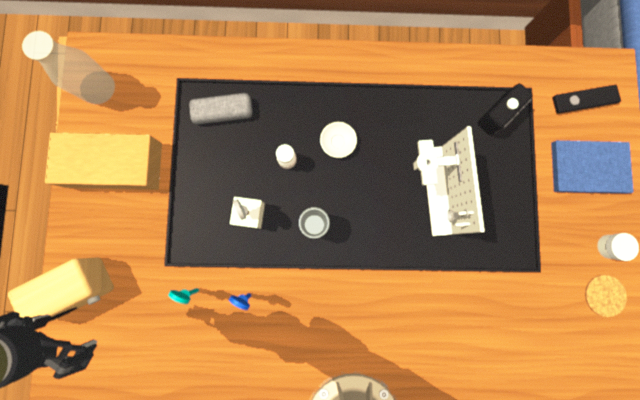

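Scene view: the magnifier candidates are the grey-headed one with a dark handle in the white stand (scene 388,195; top 240,208), a blue one (373,135) and a turquoise one (423,138). The one in the stand fits the description, and the blue and turquoise ones are ruled out by colour. The organizer is at scene (185,245) and top (455,185). I'll confirm with one enlarged composite.

```bash
python3 - <<'E'
from h import *
s=cv2.imread('pics/scene0.png');t=cv2.imread('pics/top0.png')
f=lambda i,x,y,w,h:cv2.resize(i[y:y+h,x:x+w],(400,300),interpolation=cv2.INTER_CUBIC)
cv2.imwrite('pics/c1.png',np.vstack([np.hstack([f(s,350,175,80,60),f(t,210,180,80,60)]),np.hstack([f(s,140,190,160,120)[:, :],f(t,390,120,160,120)])]))
E
```

```text
(no output)
```

View pics/c1.png

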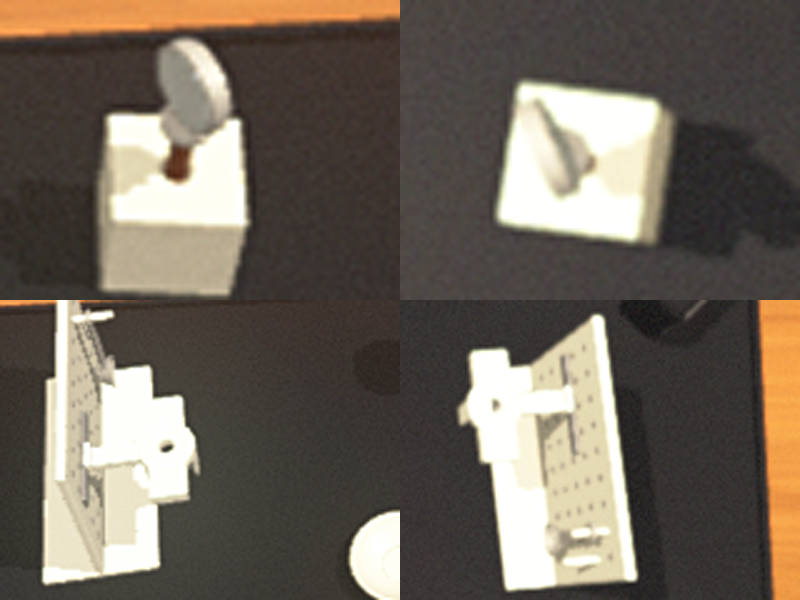

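Crop: the head is grey, the handle is brown and it stands in the white block, so this is the one meant. Scene crop: lens at (388.8,192.8) and handle entry at (385.6,209.4). Top: lens at (240.2,209). Ring hole: scene (206.8,248.4), top (427.2,161.6).

```bash
python3 - <<'E'
from h import *
np.set_printoptions(precision=1,suppress=True)
s=load('scene0');t=load('top0')
T=lambda x,y:(210+(x-400)/5,180+y/5); S=lambda x,y:(350+x/5,175+y/5)
Rt=lambda x,y:(390+(x-400)/2.5,120+(y-300)/2.5); Rs=lambda x,y:(140+x/2.5,190+(y-300)/2.5)
print('ring',tri(s,(206.8,248.4),t,(427.2,161.6)))
print('lens',tri(s,(388.8,192.8),t,T(551,145)))
print('stand corners',[tri(s,S(*a),t,T(*b)) for a,b in (((246,220),(520,83)),((104,116),(640,242)),((108,218),(664,104)))])
print('board ends top',[onz(t,*Rt(*p),169) for p in((601,316),(632,580))])
print('wings top view z110',[onz(t,*Rt(*p),113) for p in((472,352),(507,350),(482,461),(520,460))])
print('handle entry',onz(s,*S(178,172),63))
st=sensors.read_state();print(st['tcp_pos'],st['eef_rot'],st['joints'])
print('lens edge', [onz(t,*T(*p),123) for p in((530,100),(572,190))])
w=imaging.camera_info('wrist');R=np.array(w['R']);print('wrist',-R.T@w['t'],R)
E
```

```text
ring (array([ 600.2, -150.4,  110.9]), [np.float64(0.7952699215678218), np.float64(0.7952699215677524)])
lens (array([484.7, 257.4, 123.9]), [np.float64(0.12930368238879228), np.float64(0.1293036823888503)])
stand corners [(array([518.3, 284.7,  65. ]), [np.float64(0.6566081842610504), np.float64(0.6566081842610526)]), (array([446.7, 228.2,  56.4]), [np.float64(0.6791600210951125), np.float64(0.6791600210951391)]), (array([510.5, 219.9,  61.1]), [np.float64(0.3235475681957045), np.float64(0.3235475681957562)])]
board ends top [array([ 664.1, -224.1,  169. ]), array([ 443.7, -243.4,  169. ])]
wings top view z110 [array([ 646.8, -130.6,  113. ]), array([ 649.4, -162.2,  113. ]), array([ 548.2, -138.4,  113. ]), array([ 549.9, -172.2,  113. ])]
handle entry [487.3 256.9  63. ]
[254.9 514.9 230.5] [-3.1 -0.   2.7] [1.  0.3 0.  1.3 0.  1.4]
lens edge [array([504. , 267.5, 123. ]), array([465.7, 248. , 123. ])]
wrist [193.8 546.3 373.7] [[ 0.4  0.9 -0. ]
 [ 0.9 -0.4  0.3]
 [ 0.2 -0.1 -1. ]]
```

```bash
cat >> h.py <<'E'
from scipy.spatial.transform import Rotation as Ro
np.set_printoptions(precision=2,suppress=True)
def go(pos,yaw,R=None):
    s=sensors.read_state(); A=Ro.from_euler('xyz',s['eef_rot'])
    B=Ro.from_euler('xyz',[np.pi,0,np.radians(yaw)]) if R is None else R
    print('t',round(s['clock'],2),'tcp',s['tcp_pos'],'rot',np.degrees(s['eef_rot']),'F',s['force'],'gap',s['finger_gap'])
    print('shift m',np.round(A.inv().apply(np.array(pos)-s['tcp_pos'])/1000,4),'turn',(A.inv()*B).as_rotvec(degrees=True).round(1))
E
python3 -c "
from h import *
go([485,257,230],207)"
```

```text
t 0.1 tcp [254.9  514.91 230.52] rot [-179.91   -0.01  153.66] F [ 0.34  0.72 -0.23] gap 1.0013979234283354
shift m [-0.32 -0.13  0.  ] turn [ -0.1  -0.1 -53.3]
```

```bash
python3 -m pendant '1 -0.05 -0.02 0 0 0 -9;1 -0.1 -0.04 0 0 0 -18;1 -0.16 -0.065 0 0 0 -27;1 -0.21 -0.085 0 0 0 -36;1 -0.27 -0.11 0 0 0 -45;1 -0.32 -0.13 0 0 0 -53.3;1 -0.32 -0.13 0 0 0 -53.3;1 -0.32 -0.13 0 0 0 -53.3'; python3 -c "
from h import *
go([485,257,230],207); d=grab('wrist','w1')
for p in([485,257,123],[485,257,93],[485,257,60]): print(proj(d,p))"
```

```text
clock: 1.1
tcp_pos: [483.5, 256.3, 230.1]
eef_rot: [-3.141, -0.003, -2.673]
force: [-0.5, 0.2, -0.5]
finger_gap: 1.0
t 1.1 tcp [483.53 256.26 230.15] rot [-179.99   -0.16 -153.15] F [-0.54  0.25 -0.49] gap 0.9997096949901528
shift m [-0.  0.  0.] turn [-0.  -0.2 -0.1]
[312.97 206.69]
[313.12 197.74]
[313.26 189.77]
```

View pics/w1.png

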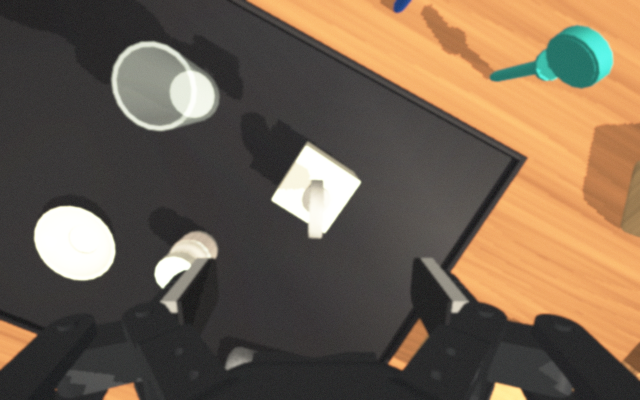

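The view shows the lens edge running from (318,180) to (315,238), with its centre at about (316.5,208) against a predicted (313,207). The pill bottle, tumbler and dish are all clear and below finger height.

```bash
python3 -c "
from h import *
d=load('w1'); a=onz(d,318,182,123);b=onz(d,315,237,123);c=onz(d,316.5,208,123);print(a,b,c,np.degrees(np.arctan2(*(a-b)[1::-1])))
print(onz(d,316.5,209.5,123))
for n,p in(('pill',(205,248)),('tum',(150,85)),('dish',(75,242))):print(n,onz(d,*p,20))
go([c[0],c[1],106],207)"
```

```text
[465.29 251.46 123.  ] [507.31 270.15 123.  ] [484.69 260.02 123.  ] -156.02133995590899
[485.81 260.59 123.  ]
pill [612.53 179.19  20.  ]
tum [470.6   62.04  20.  ]
dish [674.15  41.11  20.  ]
t 1.15 tcp [483.16 256.87 230.3 ] rot [-179.99   -0.14 -153.06] F [ 0.63 -0.75 -0.33] gap 0.9977482924442466
shift m [-0.    0.    0.12] turn [-0.  -0.1 -0.1]
```

```bash
sed -i 's/precision=2/precision=4/' h.py; python3 -m pendant '1 -0.003 0.001 0 0 0 3;1 -0.003 0.001 0.05 0 0 3;1 -0.003 0.001 0.1 0 0 3;1 -0.003 0.001 0.124 0 0 3;1 -0.003 0.001 0.124 0 0 3;0 -0.003 0.001 0.124 0 0 3;0 -0.003 0.001 0.124 0 0 3;0 -0.003 0.001 0.124 0 0 3;0 -0.003 0.001 0.124 0 0 3;0 -0.003 0.001 0.124 0 0 3;0 -0.003 0.001 0.124 0 0 3'; python3 -c "
from h import *
go([485,259,106],204)"
```

```text
clock: 2.52
tcp_pos: [485.6, 258.9, 106.9]
eef_rot: [-3.141, -0.001, -2.724]
force: [0.3, 0.1, 5.3]
finger_gap: 0.113
t 2.52 tcp [485.554  258.9463 106.8918] rot [-179.9663   -0.0839 -156.068 ] F [0.2886 0.0978 5.3316] gap 0.11321670830783279
shift m [0.0005 0.0003 0.0009] turn [-0.  -0.1 -0.1]
```

```bash
python3 -m pendant '0 0 0 -0.02 0 0 0;0 0 0 -0.06 0 0 0;0 0 0 -0.11 0 0 0;0 0 0 -0.15 0 0 0;0 0 0 -0.15 0 0 0;0 0 0 -0.15 0 0 0'; python3 -c "
from h import *
go([600,-150,250],204);d=grab('wrist','w2');s=sensors.read_state()
A=Ro.from_euler('xyz',s['eef_rot'])
for z in(-19,11,96.5): print(z,proj(d,s['tcp_pos']+A.apply([0,0,z])))
im=cv2.imread('pics/w2.png');cv2.imwrite('pics/w2c.png',cv2.resize(im[100:360,210:430],None,fx=2.3,fy=2.3))
print(imaging.camera_info('wrist')['camera_matrix'])"
```

```text
clock: 3.28
tcp_pos: [485.3, 258.9, 255.8]
eef_rot: [-3.141, -0.003, -2.724]
force: [-0.5, 0.3, -0.7]
finger_gap: 0.11
t 3.27 tcp [485.3268 258.944  255.8262] rot [-179.9756   -0.1621 -156.0734] F [-0.4526  0.2509 -0.6797] gap 0.10989564720920963
shift m [ 0.061  -0.4203  0.0062] turn [-0.  -0.2 -0.1]
-19 [311.6599 280.5169]
11 [312.1446 252.0809]
96.5 [312.9103 207.158 ]
[[324.4809   0.     314.0349]
 [  0.     324.4809 206.7666]
 [  0.       0.       1.    ]]
```

View pics/w2c.png

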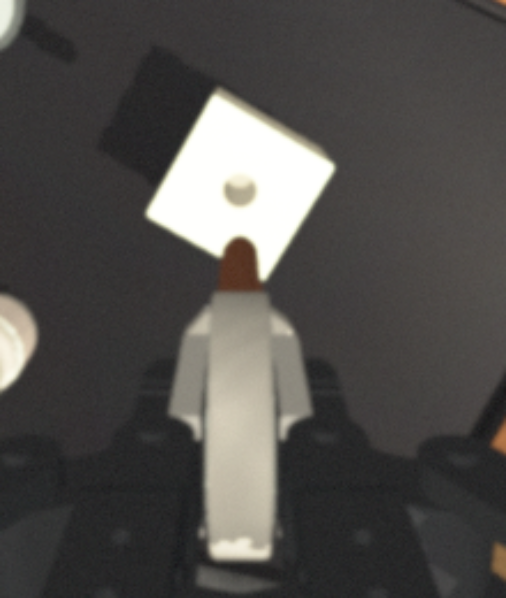

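The magnifier is held and the brown tip shows at crop (240,237), which is full (314.3,203). The lens bar runs from v=292 to v=553 in the crop, centred at u≈241. Next I'll work out the lean from the tangents to the disc and the tip ray.

```bash
python3 - <<'E'
from h import *
d=load('w2'); s=sensors.read_state(); A=Ro.from_euler('xyz',s['eef_rot']).as_matrix(); p=s['tcp_pos']
def tr(u,v):
    o,w=ray(d,u,v); return A.T@(o-p),A.T@w
for vt,vb in((227,337),(227,341),(226,339)):
    o,a=tr(314.7,vt);_,b=tr(314.7,vb)
    h=np.arccos(a@b)/2; c=o+(a+b)/np.linalg.norm(a+b)*23/np.sin(h)
    for vtip in(203,):
        # far rim of flat end: 4.5mm further along the far direction; intersect ray with sphere about lens
        _,w=tr(314.3,vtip)
        # tip centre = point on ray minus 4.5*fardir (tool x sign toward image top)
        far=np.array([1,0,0.])*np.sign((A.T@ray(d,314,100)[1]-A.T@ray(d,314,200)[1])[0])
        q=o-4.5*far-c; B=q@w; L=-B+np.sqrt(B*B-q@q+115**2); tip=o+L*w-4.5*far
        ax=(tip-c)/115; print('cam',o,'lens',c,'tip',tip,'tilt deg x,y',np.degrees(ax[:2]))
E
```

```text
cam [  67.5716    1.1566 -143.7298] lens [ -1.1289   1.2987 -16.4544] tip [-1.7361  1.0666 98.5438] tilt deg x,y [-0.3025 -0.1156]
cam [  67.5716    1.1566 -143.7298] lens [  0.4026   1.2944 -20.85  ] tip [-0.5596  1.0682 94.1457] tilt deg x,y [-0.4794 -0.1127]
cam [  67.5716    1.1566 -143.7298] lens [  0.4718   1.2951 -19.7502] tip [-0.8528  1.0678 95.242 ] tilt deg x,y [-0.6599 -0.1132]
```

The lean is about 0.5° or less, so no correction is needed. I'll move to a look position just short of the ring.

```bash
python3 -m pendant '0 0.008 -0.03 0 0 0 0;0 0.018 -0.08 0 0 0 0;0 0.03 -0.135 0 0 0 0;0 0.042 -0.19 0 0 0 0;0 0.053 -0.245 0 0 0 0;0 0.065 -0.3 0.005 0 0 0;0 0.077 -0.355 0.01 0 0 0;0 0.086 -0.4 0.016 0 0 0;0 0.0906 -0.42 0.016 0 0 0;0 0.0906 -0.42 0.016 0 0 0;0 0.0906 -0.42 0.016 0 0 0'; python3 -c "
from h import *
go([573,-162,240],204);d=grab('wrist','w3')
print(proj(d,[600,-150,110]))
im=cv2.imread('pics/w3.png');cv2.imwrite('pics/w3c.png',cv2.resize(im[90:290,190:450],None,fx=3,fy=3,interpolation=cv2.INTER_CUBIC))"
```

```text
clock: 4.7
tcp_pos: [572.0, -160.6, 239.4]
eef_rot: [3.141, -0.005, -2.723]
force: [1.2, 0.6, -1.5]
finger_gap: 0.107
t 4.7 tcp [ 571.9789 -160.5731  239.384 ] rot [ 179.9393   -0.2751 -156.0174] F [ 1.179   0.5768 -1.5219] gap 0.10738629638388406
shift m [-0.0003 -0.0017 -0.0006] turn [ 0.1 -0.3 -0. ]
[310.9244 231.0243]
```

View pics/w3c.png

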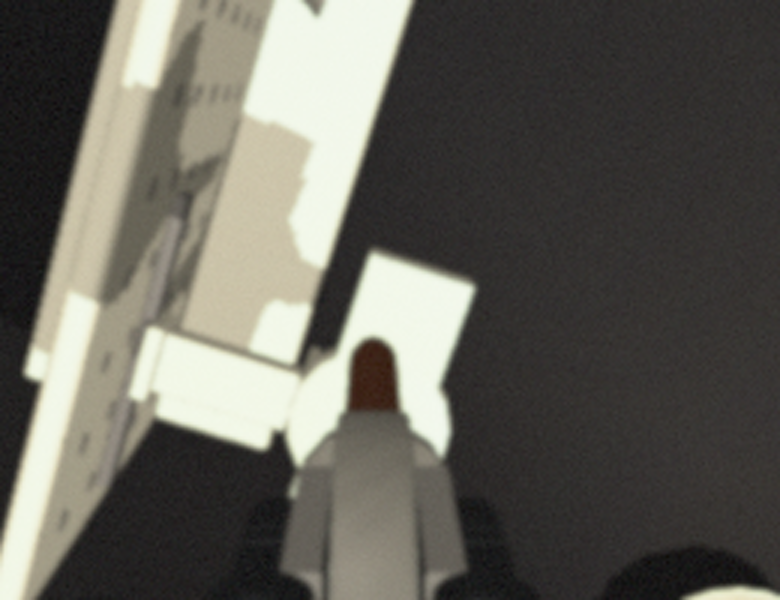

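The view shows the handle covering the hole because I am on the wrong side of it. The ring body is around crop (370,410). I'll shift to the far side by −62 mm in tool x.

```bash
python3 -m pendant '0 -0.03 0 0 0 0 0;0 -0.062 0 0 0 0 0;0 -0.062 0 0 0 0 0;0 -0.062 0 0 0 0 0'; python3 -c "
from h import *
go([573,-162,240],204);d=grab('wrist','w4')
print(proj(d,[600,-150,110]))
im=cv2.imread('pics/w4.png');cv2.imwrite('pics/w4c.png',cv2.resize(im[90:290,190:450],None,fx=3,fy=3,interpolation=cv2.INTER_CUBIC))"
```

```text
clock: 5.25
tcp_pos: [628.3, -133.9, 239.5]
eef_rot: [3.141, -0.005, -2.721]
force: [-1.5, 0.2, -0.6]
finger_gap: 0.111
t 5.25 tcp [ 628.2989 -133.8861  239.5168] rot [ 179.9546   -0.2861 -155.8784] F [-1.512   0.2165 -0.6283] gap 0.11146597181378126
shift m [ 0.062  -0.0031 -0.0002] turn [ 0.  -0.3  0.1]
[309.1392 160.8925]
```

View pics/w4c.png

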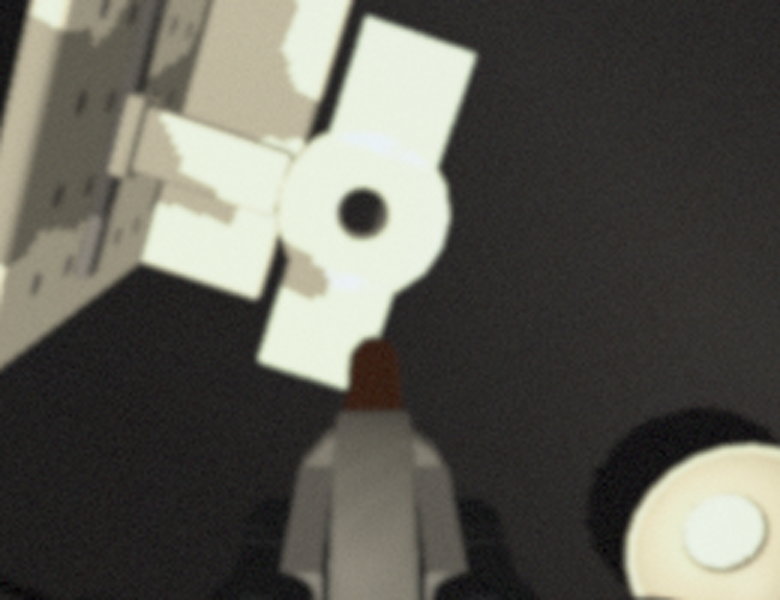

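The hole is clear at crop (362,212), which is full (310.7,160.7). The tip is at crop (374,338), which is full (314.7,202.7).

```bash
python3 - <<'E'
from h import *
d=load('w4'); s=sensors.read_state(); A=Ro.from_euler('xyz',s['eef_rot']).as_matrix(); p=s['tcp_pos']
im=d['im'].astype(int).sum(2); sub=im[145:178,295:327]; m=(sub<300).astype(np.uint8); M=cv2.moments(m,True); u,v=295+M['m10']/M['m00'],145+M['m01']/M['m00']; print(u,v,M['m00'])
h=onz(d,310.7,160.7,110); print('hole',h,'tool',A.T@(h-p), onz(d,u,v,110))
t=onz(d,314.7,202.7,p[2]-98.5); print('tip rim tool',A.T@(t-p),'minus4.5 in x')
print('tool dir',A)
E
```

```text
310.3212121212121 160.34545454545454 165.0
hole [ 599.3165 -148.8693  110.    ] tool [ 31.6004  -1.6209 129.8119] [ 599.1751 -149.2802  110.    ]
tip rim tool [ 3.4098  1.7549 98.5189] minus4.5 in x
tool dir [[-0.913  -0.408  -0.0047]
 [-0.408   0.913  -0.0014]
 [ 0.0049  0.0007 -1.    ]]
```

```bash
python3 -m pendant '0 0.02 -0.002 0 0 0 0;0 0.0325 -0.0034 0.01 0 0 0;0 0.0325 -0.0034 0.025 0 0 0;0 0.0325 -0.0034 0.025 0 0 0;0 0.0325 -0.0034 0.025 0 0 0'; python3 -m pendant '0 0 0 0.002 0 0 0;0 0 0 0.004 0 0 0;0 0 0 0.004 0 0 0';python3 -m pendant '0 0 0 0.002 0 0 0;0 0 0 0.002 0 0 0'; python3 -c "
from h import *
go([573,-162,240],204);d=grab('wrist','w5')
im=cv2.imread('pics/w5.png');cv2.imwrite('pics/w5c.png',cv2.resize(im[150:280,240:390],None,fx=4,fy=4,interpolation=cv2.INTER_CUBIC))"
```

```text
clock: 5.92
tcp_pos: [599.9, -150.5, 214.8]
eef_rot: [3.141, -0.005, -2.721]
force: [0.5, 1.0, -0.6]
finger_gap: 0.11
clock: 6.3
tcp_pos: [599.9, -150.4, 210.6]
eef_rot: [3.141, -0.005, -2.721]
force: [0.3, -0.3, -0.3]
finger_gap: 0.11
clock: 6.55
tcp_pos: [599.8, -150.4, 208.4]
eef_rot: [3.14, -0.005, -2.721]
force: [0.2, 0.1, -1.8]
finger_gap: 0.11
t 6.55 tcp [ 599.8073 -150.3717  208.4148] rot [ 179.93     -0.3031 -155.8979] F [ 0.2264  0.0868 -1.819 ] gap 0.11013887053188955
shift m [ 0.0294  0.0004 -0.0314] turn [ 0.1 -0.3  0.1]
```

View pics/w5c.png

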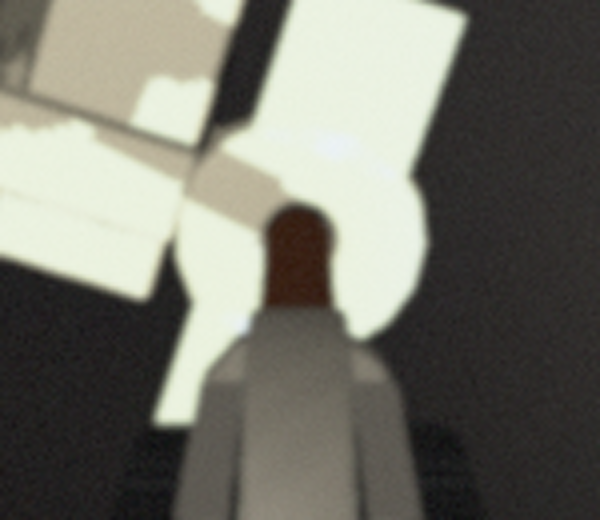

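The tip is centred in the hole, with the thin dark rim visible around it at crop (298,215). I'll go on down gently.

```bash
python3 -m pendant '0 0 0 0.001 0 0 0;0 0 0 0.002 0 0 0;0 0 0 0.002 0 0 0'; python3 -m pendant '0 0 0 0.001 0 0 0;0 0 0 0.002 0 0 0;0 0 0 0.002 0 0 0'
```

```text
clock: 6.98
tcp_pos: [599.8, -150.4, 206.4]
eef_rot: [3.14, -0.005, -2.721]
force: [0.1, -0.1, -0.9]
finger_gap: 0.105
clock: 7.35
tcp_pos: [599.7, -150.3, 204.3]
eef_rot: [3.14, -0.005, -2.721]
force: [-0.2, 0.4, -0.8]
finger_gap: 0.107
```

```bash
python3 -m pendant '0 0 0 0.001 0 0 0;0 0 0 0.003 0 0 0;0 0 0 0.003 0 0 0'; python3 -m pendant '0 0 0 0.001 0 0 0;0 0 0 0.003 0 0 0;0 0 0 0.003 0 0 0'; python3 -m pendant '0 0 0 0.001 0 0 0;0 0 0 0.003 0 0 0;0 0 0 0.003 0 0 0'
```

```text
clock: 7.72
tcp_pos: [600.0, -150.2, 201.2]
eef_rot: [3.14, -0.005, -2.721]
force: [1.3, 0.4, -0.9]
finger_gap: 0.11
clock: 8.1
tcp_pos: [600.1, -150.1, 198.1]
eef_rot: [3.14, -0.004, -2.721]
force: [0.9, 1.2, -0.2]
finger_gap: 0.111
clock: 8.48
tcp_pos: [600.1, -150.1, 194.9]
eef_rot: [3.14, -0.004, -2.721]
force: [1.2, 0.1, -0.9]
finger_gap: 0.111
```

```bash
python3 -m pendant '0 0 0 0.002 0 0 0;0 0 0 0.004 0 0 0;0 0 0 0.004 0 0 0'; python3 -m pendant '0 0 0 0.002 0 0 0;0 0 0 0.004 0 0 0;0 0 0 0.004 0 0 0'; python3 -m pendant '0 0 0 0.002 0 0 0;0 0 0 0.004 0 0 0;0 0 0 0.004 0 0 0'
```

```text
clock: 8.85
tcp_pos: [600.0, -150.0, 190.7]
eef_rot: [3.14, -0.004, -2.721]
force: [2.1, 0.0, -1.0]
finger_gap: 0.107
clock: 9.22
tcp_pos: [600.0, -150.0, 186.4]
eef_rot: [3.139, -0.005, -2.721]
force: [1.4, 0.9, -0.6]
finger_gap: 0.11
clock: 9.6
tcp_pos: [600.0, -150.0, 182.3]
eef_rot: [3.139, -0.004, -2.721]
force: [2.5, 1.7, -0.9]
finger_gap: 0.111
```

```bash
python3 -m pendant '0 -0.0005 0.0002 0.002 0 0 0;0 -0.0005 0.0002 0.003 0 0 0;0 -0.0005 0.0002 0.003 0 0 0'; python3 -m pendant '0 0 0 0.002 0 0 0;0 0 0 0.003 0 0 0;0 0 0 0.003 0 0 0'; python3 -m pendant '0 0 0 0.002 0 0 0;0 0 0 0.003 0 0 0;0 0 0 0.003 0 0 0'
```

```text
clock: 9.98
tcp_pos: [600.1, -149.6, 179.1]
eef_rot: [3.139, -0.005, -2.721]
force: [0.4, 0.5, 0.6]
finger_gap: 0.107
clock: 10.35
tcp_pos: [600.2, -149.6, 176.3]
eef_rot: [3.139, -0.005, -2.721]
force: [0.6, 0.8, 2.5]
finger_gap: 0.112
clock: 10.72
tcp_pos: [600.2, -149.7, 173.2]
eef_rot: [3.14, -0.005, -2.721]
force: [-0.7, 0.7, 1.8]
finger_gap: 0.108
```

```bash
python3 -m pendant '0 0 0 0.003 0 0 0;0 0 0 0.006 0 0 0;0 0 0 0.009 0 0 0;0 0 0 0.009 0 0 0'; python3 -m pendant '0 0 0 0.003 0 0 0;0 0 0 0.006 0 0 0;0 0 0 0.009 0 0 0;0 0 0 0.009 0 0 0'; python3 -c "
from h import *
go([573,-162,240],204);d=grab('wrist','w6')
a=cv2.imread('pics/w5.png');im=cv2.imread('pics/w6.png');f=lambda i:cv2.resize(i[170:360,240:390],None,fx=2.6,fy=2.6,interpolation=cv2.INTER_CUBIC)
cv2.imwrite('pics/w6c.png',np.hstack([f(a),f(im)]))"
```

```text
clock: 11.22
tcp_pos: [600.1, -149.6, 163.6]
eef_rot: [3.139, -0.005, -2.721]
force: [0.7, 0.8, -0.1]
finger_gap: 0.109
clock: 11.72
tcp_pos: [600.0, -149.6, 154.1]
eef_rot: [3.139, -0.005, -2.721]
force: [2.1, 1.0, -0.1]
finger_gap: 0.114
t 11.72 tcp [ 600.046  -149.6024  154.1096] rot [ 179.8402   -0.2989 -155.8892] F [ 2.0677  1.0488 -0.0825] gap 0.11429632013946217
shift m [ 0.0302 -0.     -0.0857] turn [ 0.2 -0.3  0.1]
```

View pics/w6c.png

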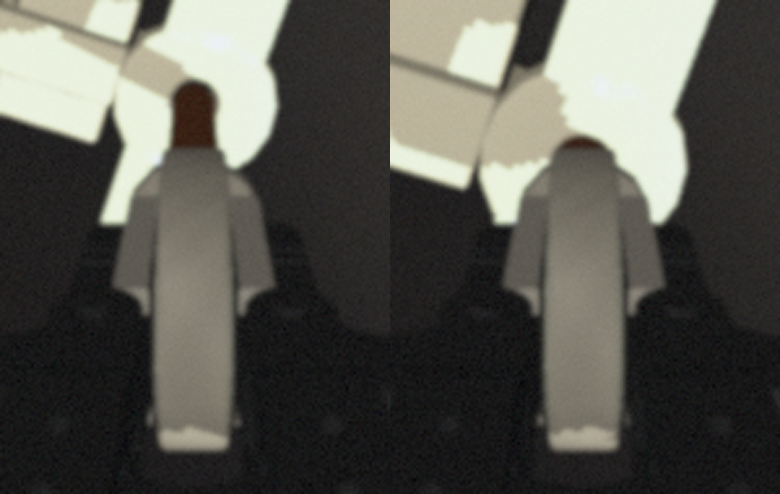

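The head has not slipped in the grip: the bar is at the same place in both halves, and the handle is visibly in the ring. I'll carry on.

```bash
python3 -m pendant '0 -0.0004 -0.0002 0.003 0 0 0;0 -0.0004 -0.0002 0.006 0 0 0;0 -0.0004 -0.0002 0.009 0 0 0;0 -0.0004 -0.0002 0.009 0 0 0'; python3 -m pendant '0 0 0 0.003 0 0 0;0 0 0 0.006 0 0 0;0 0 0 0.009 0 0 0;0 0 0 0.009 0 0 0'; python3 -m pendant '0 0 0 0.002 0 0 0;0 0 0 0.004 0 0 0;0 0 0 0.004 0 0 0'; python3 -m pendant '0 0 0 0.001 0 0 0;0 0 0 0.002 0 0 0;0 0 0 0.002 0 0 0'
```

```text
clock: 12.28
tcp_pos: [600.3, -149.5, 144.6]
eef_rot: [3.138, -0.006, -2.721]
force: [1.0, -0.2, 0.4]
finger_gap: 0.112
clock: 12.78
tcp_pos: [600.1, -149.4, 135.0]
eef_rot: [3.138, -0.006, -2.721]
force: [1.5, -0.2, 0.6]
finger_gap: 0.108
clock: 13.15
tcp_pos: [600.0, -149.5, 130.8]
eef_rot: [3.138, -0.006, -2.721]
force: [0.9, 0.4, 1.4]
finger_gap: 0.105
clock: 13.52
tcp_pos: [600.0, -149.5, 128.7]
eef_rot: [3.138, -0.006, -2.721]
force: [1.1, 0.1, 1.8]
finger_gap: 0.111
```

```bash
for i in 1 2 3; do :; done; python3 -m pendant '0 0 0 0.001 0 0 0;0 0 0 0.002 0 0 0;0 0 0 0.002 0 0 0'; python3 -m pendant '0 0 0 0.001 0 0 0;0 0 0 0.0015 0 0 0;0 0 0 0.0015 0 0 0'
```

```text
clock: 13.9
tcp_pos: [600.0, -149.4, 126.6]
eef_rot: [3.138, -0.006, -2.721]
force: [0.6, -0.9, 1.0]
finger_gap: 0.106
clock: 14.28
tcp_pos: [600.0, -149.4, 125.1]
eef_rot: [3.138, -0.006, -2.721]
force: [0.5, 0.3, 3.1]
finger_gap: 0.112
```

```bash
python3 -m pendant '0 0 0 0.001 0 0 0;0 0 0 0.001 0 0 0'
```

```text
clock: 14.52
tcp_pos: [600.0, -149.4, 123.9]
eef_rot: [3.138, -0.006, -2.721]
force: [0.6, 0.2, 1.5]
finger_gap: 0.107
```

```bash
python3 -m pendant '0 0 0 0.001 0 0 0;0 0 0 0.001 0 0 0'
```

```text
clock: 14.78
tcp_pos: [600.0, -149.4, 123.1]
eef_rot: [3.138, -0.006, -2.721]
force: [-0.6, 0.2, 3.3]
finger_gap: 0.112
```

```bash
python3 -m pendant '0 0 0 0.001 0 0 0;0 0 0 0.001 0 0 0'
```

```text
clock: 15.02
tcp_pos: [600.0, -149.4, 122.6]
eef_rot: [3.138, -0.006, -2.721]
force: [-0.9, 0.9, 6.6]
finger_gap: 0.107
```

```bash
python3 -m pendant '0 0 0 0.001 0 0 0;0 0 0 0.001 0 0 0'
```

```text
clock: 15.28
tcp_pos: [600.0, -149.5, 122.4]
eef_rot: [3.139, -0.005, -2.721]
force: [-1.6, 1.1, 7.6]
finger_gap: 0.105
```

```bash
python3 -m pendant '0 0 0 0.001 0 0 0;0 0 0 0.001 0 0 0'
```

```text
clock: 15.52
tcp_pos: [600.0, -149.4, 122.3]
eef_rot: [3.139, -0.005, -2.721]
force: [-1.7, -0.0, 7.2]
finger_gap: 0.109
```

```bash
python3 -m pendant '0 0 0 0.001 0 0 0;0 0 0 0.0018 0 0 0;0 0 0 0.0018 0 0 0'
```

```text
clock: 15.9
tcp_pos: [600.0, -149.4, 121.9]
eef_rot: [3.14, -0.004, -2.721]
force: [-3.5, 0.7, 9.9]
finger_gap: 0.106
```

```bash
python3 -m pendant '0 0 0 0.001 0 0 0;0 0 0 0.0023 0 0 0;0 0 0 0.0023 0 0 0'; python3 -m pendant '0 0 0 -0.0005 0 0 0;0 0 0 -0.0005 0 0 0'; python3 -c "
from h import *
d=grab('scene','s2');grab('wrist','w7');s=cv2.imread('pics/s2.png');w=cv2.imread('pics/w7.png')
cv2.imwrite('pics/c7.png',np.hstack([cv2.resize(s[210:290,150:250],(400,320),interpolation=2),cv2.resize(w[150:390,170:470],(400,320),interpolation=2)]))"
```

```text
clock: 16.27
tcp_pos: [600.1, -149.4, 121.4]
eef_rot: [3.141, -0.003, -2.721]
force: [-4.2, 1.3, 13.7]
finger_gap: 0.109
clock: 16.52
tcp_pos: [600.0, -149.4, 122.5]
eef_rot: [3.141, -0.003, -2.721]
force: [-0.2, -0.5, 5.4]
finger_gap: 0.109
```

View pics/c7.png

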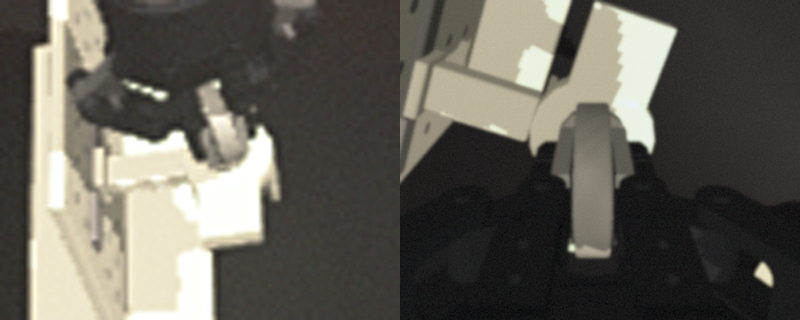

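The collar is down on the ring. The force rose at about 6 N/mm, matching the arm flex, to a peak of 13.7 N. Now I'll unload, open half way and rise.

```bash
python3 -m pendant '0 0 0 -0.0003 0 0 0;0 0 0 -0.0003 0 0 0;0.5 0 0 -0.0003 0 0 0;0.5 0 0 -0.0003 0 0 0;0.5 0 0 -0.0003 0 0 0;0.5 0 0 -0.0003 0 0 0;0.5 0 0 -0.0003 0 0 0'; python3 -m pendant '0.5 0 0 -0.02 0 0 0;0.5 0 0 -0.06 0 0 0;0.5 0 0 -0.11 0 0 0;0.5 0 0 -0.15 0 0 0;0.5 -0.05 0.02 -0.16 0 0 0;0.5 -0.1 0.05 -0.16 0 0 0;0.5 -0.1 0.05 -0.16 0 0 0;0.5 -0.1 0.05 -0.16 0 0 0'; python3 -c "
from h import *
go([600,-150,280],204);d=grab('scene','s3');grab('wrist','w8');grab('top','t8');s=cv2.imread('pics/s3.png');w=cv2.imread('pics/w8.png')
cv2.imwrite('pics/c8.png',np.hstack([cv2.resize(s[210:290,150:250],(400,320),interpolation=2),cv2.resize(w[50:290,170:470],(400,320),interpolation=2)]))"
```

```text
clock: 17.5
tcp_pos: [600.0, -149.4, 122.8]
eef_rot: [3.141, -0.003, -2.721]
force: [-0.6, -0.3, 0.3]
finger_gap: 0.5
clock: 18.5
tcp_pos: [671.2, -62.6, 281.9]
eef_rot: [3.141, -0.004, -2.72]
force: [-0.2, -0.3, 0.1]
finger_gap: 0.501
t 18.5 tcp [671.1504 -62.6014 281.9383] rot [ 179.9563   -0.2452 -155.832 ] F [-0.2181 -0.2575  0.0773] gap 0.501062597755355
shift m [ 0.1007 -0.0506  0.0023] turn [ 0.  -0.2  0.2]
```

View pics/c8.png

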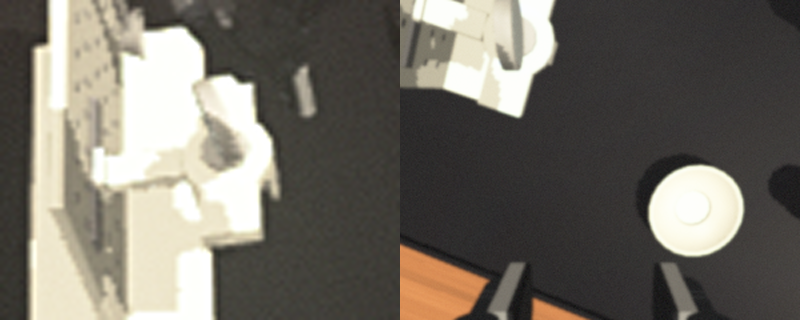

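```bash
python3 - <<'E'
from h import *
d=load('s3')
for z in(110,115,117,140,163):print(z,(proj(d,[599.5,-149.5,z])-[150,210])*4)
a=load('top0')['im'].astype(int);b=load('t8')['im'].astype(int)
df=np.abs(a-b).sum(2)
for n,(u,v) in dict(pill=(286,156),tumbler=(314,223),dish=(338,140)).items(): print(n,df[v-14:v+15,u-14:u+15].mean())
im=cv2.imread('pics/w8.png');cv2.imwrite('pics/w8c.png',cv2.resize(im[50:145,170:300],(780,570),interpolation=2))
E
```

```text
110 [230.6625 153.551 ]
115 [229.1966 148.5597]
117 [228.6072 146.553 ]
140 [221.7036 123.0472]
163 [214.56    98.7243]
pill 41.386444708680145
tumbler 79.58501783590962
dish 34.51367419738407
```

View pics/w8c.png

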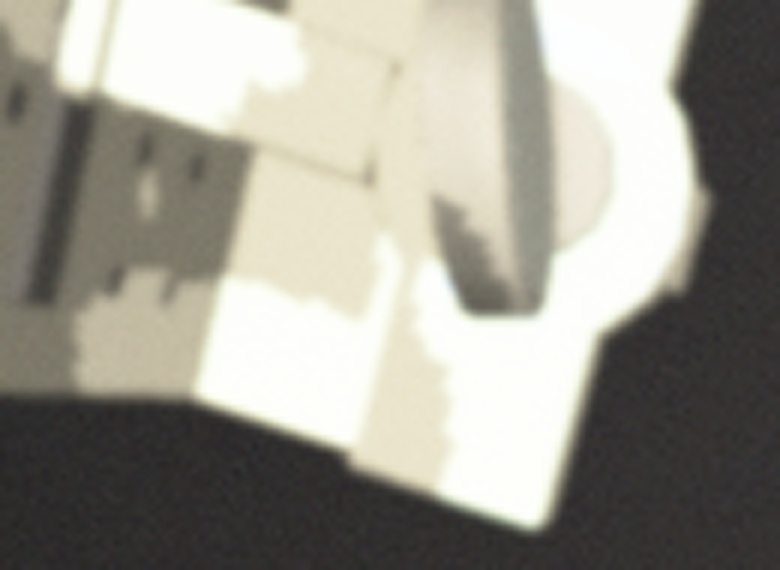

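The collar lies flush on the ring, at the crop's disc (575,165), with no gap visible. The lens is where it should be at z≈140. I'm handing in.

```bash
python3 -c "
from h import *
print(manip.close_job(), sensors.read_state()['clock'])"
```

```text
the job is handed in; nothing more can be done
the job is handed in; nothing more can be done
```

The magnifier is in the organizer's ring with its collar down on the ring top. I let go, backed off and handed the job in at about 19 s.

- **Seating:** With the collar on the ring, force rose by about 6 N/mm, which matches the ring arm's flex. The highest reading was 13.7 N. These readings come only at the end of each move, so a brief higher peak would not show.
- **After release:** The close-up shows the collar flush on the ring with no gap. The lens is in the scene picture where a seated magnifier should be, and the force on the tool was about zero.
- **Check that did not settle:** I compared top-camera pictures from before and after around the pill bottle, tumbler and dish. The pixels differed, most at the tumbler (mean about 80), and I did not look into it. It is probably the arm or its shadow in view. While I carried the magnifier across, its lowest point stayed at 140 mm or higher, well above all three, and I felt no contact there.
- **Roller push:** End-of-move readings while pushing through the grip were mostly under 3 N, against the 3 to 8 N given. That is probably because the arm was already holding still when the force was read.

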